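# Snap the cover plate onto the instrument base

## Robot

A 6-joint arm with a two-finger parallel gripper is mounted at the origin on a cart in front of the work surface, level with it; the furniture and walls round the work are solid. World frame = base frame: x ahead of the robot, y to its left, z up, the work surface at z = 0. Lengths are in m, angles in rad, forces in N, time in s.
With the tool pointing down it reaches from about 0.25 to 0.725 m from the base axis. Payload 4 kg.
Tool frame: the origin (TCP) lies midway between the tips of the shut fingers; the grasp point (between the pads) lies 19 mm behind it; y points along the fingers, z is the direction in which the jaws open and shut, and the axes are right-handed (so a half turn about y gives the same grasp; the last joint's range is limited). The gripper opens to 85 mm and grips with 20 to 120 N. Pads are 22 mm wide; open, the fingers measure 114 mm over their backs; the gripper's body (76 mm by 85 mm) begins 54 mm behind the grasp point. The pads swing forward as they close: fully open they stand 13 mm farther back than shut.
Start: joints at [-1.143, 0.241, 0.005, 1.335, 0, 1.571], TCP at [0.207, -0.455, 0.231] pointing down, gripper open.
Joint ranges: [-2.72, 2.72], [-1.05, 1.87], [-1.09, 1.28], [-1.99, 2.15], [-1.42, 1.44], [-3.14, 3.14]. Speed limits (rad/s): [2.79, 2.79, 3.14, 3.14, 3.14, 3.14].

## Interface

Orientations are given as a unit quaternion [x, y, z, w].
In Python, from workcell import bot gives the robot as it stands. The module is installed in compiled form; this text tells all that it offers.
- The arm moves only by the shell command python3 -m handwheel 'ROWS' [OPENING]. ROWS is JSON, a list of rows, each a list of 6 numbers: the shift along the tool's x, y, z in units of 25 mm (1.0 is 25 mm), then the turn, a rotation vector about the tool's x, y, z in units of 10 degrees (1.0 is 10 degrees). A call has exactly 5 rows; each row is the pose to reach, as a shift and turn from the pose commanded when the call began, along the tool's axes at that moment; what a row does not reach only later rows make up. A row lasts 1/8 s, in which the tool goes at most 62.5 mm and 10.7 degrees, less where a joint would pass 70% of its speed; a pose out of reach is approached as far as the arm can. A call with a gripper value outside its range is refused whole. OPENING is the gripper command: -1 is shut, 1 is fully open, values between are in proportion, set as the call begins (- or left out, the last holds). The fingers move at their own pace and stop on an object; the grip force is fixed at half the most. Time passes only in rows, so rows that repeat a pose let the fingers close, or fill a call up. It gives the time, the measured TCP pose, the force and the opening at its end, in the units of the state.
- bot.get_obs(): the state, without advancing time (a new reading comes with each control period).
- bot.camera(name): name is "scene" or "side" or "wrist"; returns a dict with "color" (384x512x3 uint8, red, green, blue), "fx", "fy", "cx", "cy" (pixels), "rvec" (rotation vector, rad) and "tvec" (3), from world to camera coordinates, as OpenCV has them. Camera axes: x right, y down, z forward; pixel columns grow to the right and rows downward; lengths in m; the calibration is good to about 2 mm. A picture is of the moment at which its call begins. There is no depth.
- bot.job_done(): hands the job in, once; it reports no verdict.
The state is a dict: "clock": time; "joint_pos": joint angles; "joint_vel": joint speeds; "tau": joint torques, N m; "eef_pos": TCP position; "tool_rot": TCP orientation; "ft_force": force on the tool from outside, world axes, zero at the start; "ft_torque": the same for the moment, N m; "grip_width": finger opening in m.
Only numpy, scipy, OpenCV 4.12 (cv2) and the standard library are available. Lean on these libraries where they do the work, as an engineer would, in place of code of your own. Each camera call takes 0.05 s, during which the arm holds its last target.

## Task

Pick up the loose cover plate, set it loosely on the four snap standoffs of the instrument base, the right way round, and let go of it. Then press it down, keeping it nearly level, until it has clicked home on all four standoffs and lies flat on their shoulders. Leave the two bottles and the jar standing where they are.

Things in the scene. Friction and masses are not known exactly. Their poses are not given: they have to be found in the camera images.
- cover: Loose cover plate: flat pale bare metal, 112 x 56 x 5 mm, 0.11 kg, four round 12 mm through holes, top flat (its black lines are only marks). Origin: centre of the underside; x along its length to the end whose holes are farther apart, z up. Holes (x, y) mm: (42, 18), (42, -18), (-42, 10), (-42, -10): fits one way round only. Starts top up on the table, in front of the pipettes, turned either way.
- base: Fixed instrument base: grey slab 120 x 66 x 10 mm, in its middle a black module 46 x 34 mm, top 18.5 mm above the table, and four white snap standoffs at (x, y) mm (42, 18), (42, -18), (-42, 10), (-42, -10). Origin: centre of the underside, on the table; x along its length to the end with the standoffs farther apart, z up. A cover that is home has its underside 26 mm and its top 31 mm above the table.
- flask: Bystander: amber reagent bottle, 60 mm across, 161 mm high, loose, standing left of the cover, by the white tray. Origin at the centre of its underside.
- jar: Bystander: amber specimen jar, 36 mm across, 78 mm high, loose, standing just beyond the far end of the base. Origin at the centre of its underside.
- bottle: Bystander: white plastic bottle, 60 mm across, 151 mm high, loose, standing between the cover and the base at the table's right edge. Beside the base, to its left, a fixed white pipette stand slopes from the table (about 45 mm from the base's centre line) up to 141 mm. Origin at the centre of its underside.
- hole_1 (a point): Centre of cover hole 1 (wide end, +y side of the cover), in the plane of the cover's underside. Belongs over post_1. The fingers can press the cover anywhere that keeps clear of the holes, where the standoff tips come through: the middle, or on the centre line up to 26 mm from it.
- post_1 (a point): Standoff 1 (wide end, +y side of the base): point on its axis in the plane of its shoulder, 26 mm above the table. Column 16 mm thick below the shoulder; above it a 7 mm pin with two spring barbs, towards base +x and -x, 16 mm across at their lower end (34 mm above the table), narrowing to a tip 44.5 mm above the table.
- hole_2 (a point): Centre of cover hole 2 (wide end, -y side of the cover), in the plane of the cover's underside. Belongs over post_2.
- post_2 (a point): Standoff 2 (wide end, -y side of the base): point on its axis in the plane of its shoulder, 26 mm above the table. Laid on loosely, the cover rests on the barbs, underside about 36 to 41 mm above the table. Pushed down, it squeezes them, roughly 3 N a standoff, 8 to 15 N for all four pressed in the middle.
- hole_3 (a point): Centre of cover hole 3 (narrow end, +y side of the cover), in the plane of the cover's underside. Belongs over post_3.
- post_3 (a point): Standoff 3 (narrow end, +y side of the base): point on its axis in the plane of its shoulder, 26 mm above the table. When the cover's top has passed below the barbs they spring out over it, leaving it at most 2 mm of play; about 13 mm of the tip then stands above the cover.
- hole_4 (a point): Centre of cover hole 4 (narrow end, -y side of the cover), in the plane of the cover's underside. Belongs over post_4.
- post_4 (a point): Standoff 4 (narrow end, -y side of the base): point on its axis in the plane of its shoulder, 26 mm above the table.

How it is judged:
By the outcome, as a careful person would: the job done as asked, in the order asked, and still so for the second after the job is handed in, with the robot touching nothing.
It also fails if it takes over 54 s, if anything falls off the work surface, if the arm or the gripper's body presses on something with over 40 N, if the wrist force passes 120 N, or if a joint passes its speed limit or range.

## Working session

There is one attempt and no reset: what is moved stays moved. The work goes in short steps, Python scripts to look and compute and a shell command to move; the robot and the scene stay as the last step left them, time stands still between calls to the robot, and variables do not carry over. Pictures are saved under pics/ and viewed, and the job is handed in when it is done.

```bash
mkdir -p pics; cat > h.py <<'E'
import numpy as np,cv2,pickle
from scipy.spatial.transform import Rotation as R
from workcell import bot
def snap(name,tag):
    c=bot.camera(name); cv2.imwrite(f'pics/{tag}.png',c['color'][:,:,::-1]); pickle.dump(c,open(f'{tag}.pkl','wb')); return c
def ray(c,u,v,z):
    Rm=cv2.Rodrigues(np.array(c['rvec'],float))[0]; t=np.array(c['tvec'],float).ravel()
    o=-Rm.T@t; d=Rm.T@np.array([(u-c['cx'])/c['fx'],(v-c['cy'])/c['fy'],1]); s=(z-o[2])/d[2]; return o+s*d
def proj(c,P):
    return cv2.projectPoints(np.array(P,float).reshape(-1,1,3),np.array(c['rvec'],float),np.array(c['tvec'],float),np.array([[c['fx'],0,c['cx']],[0,c['fy'],c['cy']],[0,0,1.]]),None)[0].reshape(-1,2)
def ld(tag): return pickle.load(open(f'{tag}.pkl','rb'))
E
python3 - <<'E'
from h import *
for n in ['scene','side','wrist']:
    c=snap(n,n+'0'); Rm=cv2.Rodrigues(np.array(c['rvec'],float))[0]; print(n,-Rm.T@np.array(c['tvec']).ravel(),Rm[2],c['fx'])
o=bot.get_obs(); print(o['clock'],o['eef_pos'],R.from_quat(o['tool_rot']).as_matrix().round(3),o['ft_force'],o['grip_width'])
E
```

```text
scene [ 0.06112961 -0.67701314  0.41203258] [ 0.59813161  0.68234463 -0.42029083] 354.32481779279027
side [ 0.56820241 -0.74723921  0.6184351 ] [-0.00190916  0.7517421  -0.65945445] 373.2226267359671
wrist [ 0.26994078 -0.42500853  0.3727962 ] [-0.25310203 -0.11238601 -0.96088956] 277.42396699699947
0.15 [ 0.2072349  -0.45451908  0.23061569] [[-0.91  -0.001  0.415]
 [-0.415  0.001 -0.91 ]
 [ 0.    -1.    -0.002]] [-1.32386774  0.49823774  0.96644573] 0.0852441088913164
```

View pics/scene0.png

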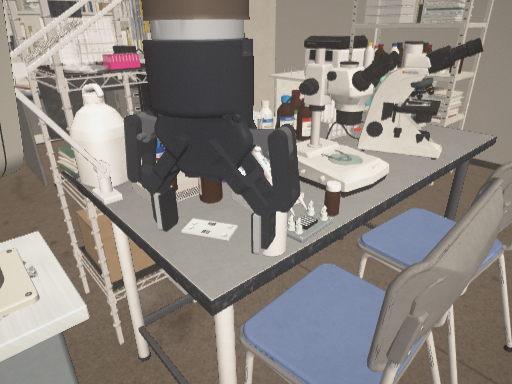

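View pics/side0.png

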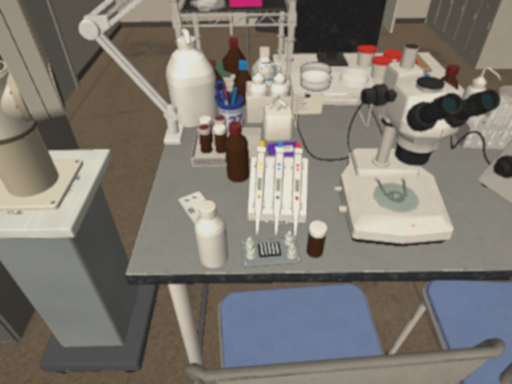

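View pics/wrist0.png

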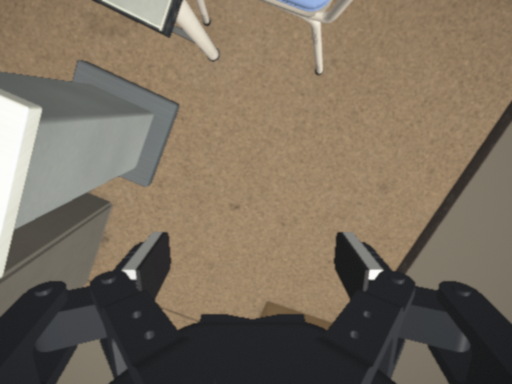

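The side view shows the cover at about (197,207), partly hidden by the white bottle (211,235). The base is at (270,250), the jar at (317,240) and the flask at (237,155). I'll zoom in.

```bash
python3 - <<'E'
from h import *
a=cv2.imread('pics/side0.png')[180:280,165:335]; b=cv2.imread('pics/scene0.png')[165:265,170:350]
cv2.imwrite('pics/z1.png',cv2.resize(a,None,fx=4.5,fy=4.5,interpolation=cv2.INTER_CUBIC)); cv2.imwrite('pics/z2.png',cv2.resize(b,None,fx=4,fy=4,interpolation=cv2.INTER_CUBIC))
c=ld('side0')
for n,u,v in [('cover',193,207),('bottle',214,265),('base',270,250),('jar',315,254),('flask',237,180)]: print(n,ray(c,u,v,0).round(3))
E
```

```text
cover [ 0.422 -0.094  0.   ]
bottle [ 0.485 -0.268  0.   ]
base [ 0.602 -0.23   0.   ]
jar [ 0.696 -0.243  0.   ]
flask [0.525 0.007 0.   ]
```

View pics/z1.png

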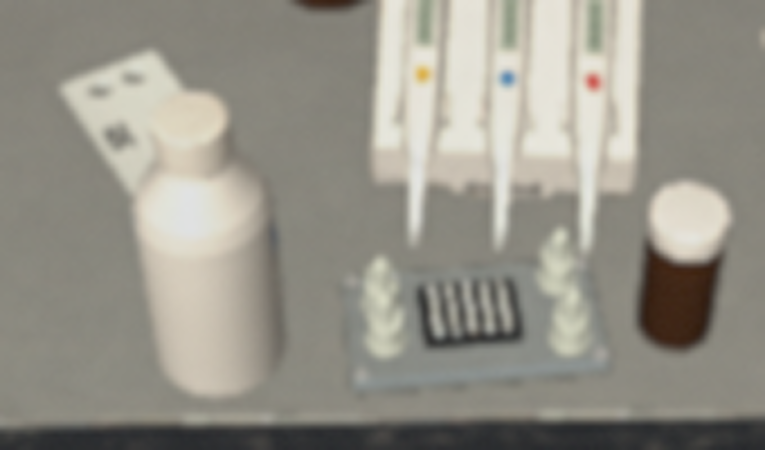

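View pics/z2.png

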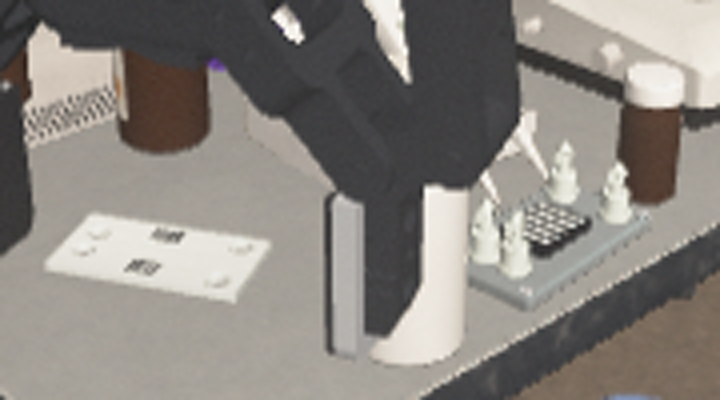

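The base's wide standoff pair points to world +x. In the scene view the cover's narrow end is at the upper left and its wide end points towards the bottle. I'll measure both from contours.

```bash
python3 - <<'E'
from h import *
c=ld('scene0'); img=c['color']
hsv=cv2.cvtColor(img,cv2.COLOR_RGB2HSV)
m=((hsv[:,:,2]>175)&(hsv[:,:,1]<40)).astype(np.uint8); 
m[:, :178]=0; m[:,240:]=0; m[:215]=0; m[245:]=0
n,l,s,ce=cv2.connectedComponentsWithStats(m); k=1+np.argmax(s[1:,4]); print(s[k])
cn=max(cv2.findContours((l==k).astype(np.uint8),0,2)[0],key=cv2.contourArea)
P=np.array([ray(c,*p[0],.005)[:2] for p in cn],np.float32)
r=cv2.minAreaRect(P); print('cover rect',r)
f=lambda x,y:ray(c,170+x/4,165+y/4,.005)[:2]
H=[f(98,233),f(85,250),f(241,248),f(219,280)]; print(np.round(H,4)); d=(H[2]+H[3]-H[0]-H[1]); print('dir deg',np.degrees(np.arctan2(d[1],d[0])),'mean',np.mean(H,0), 'sep',np.linalg.norm(H[0]-H[1]),np.linalg.norm(H[2]-H[3]))
s=ld('side0'); g=lambda x,y,z:ray(s,165+x/4.5,180+y/4.5,z).round(4)
print('base corners z10 side',[g(*p,.01)[:2] for p in [(345,272),(600,262),(608,355),(357,380)]])
q=lambda x,y,z:ray(c,170+x/4,165+y/4,z).round(4)
S=[(560,230),(571,288),(381,256),(384,301)]; print('tips z44.5 side',[g(*p,.0445)[:2] for p in S])
C=[(566,142),(617,164),(487,197),(516,211)]; print('tips scene',[q(*p,.0445)[:2] for p in C])
# pipette tips: two-view triangulation
K=lambda c:np.array([[c['fx'],0,c['cx']],[0,c['fy'],c['cy']],[0,0,1.]])
M=lambda c:K(c)@np.hstack([cv2.Rodrigues(np.array(c['rvec'],float))[0],np.array(c['tvec'],float).reshape(3,1)])
def tri(a,b):
    X=cv2.triangulatePoints(M(s),M(c),np.array([165+a[0]/4.5,180+a[1]/4.5]).reshape(2,1),np.array([170+b[0]/4,165+b[1]/4]).reshape(2,1)); return (X[:3]/X[3]).ravel().round(4)
for a,b in zip(S,C): print('tip',tri(a,b))
for a,b in [((500,247),(497,200)),((587,250),(548,178))]: print('pip',tri(a,b))
print('stand front bottom',g(375,178,0),g(632,188,0), 'top',g(375,150,.02))
E
```

```text
[181 218  57  23 801]
cover rect ((0.4328286349773407, -0.10286680608987808), (0.06858663260936737, 0.1160154938697815), 31.077056884765625)
[[ 0.4202 -0.0624]
 [ 0.4046 -0.0734]
 [ 0.4699 -0.1305]
 [ 0.4407 -0.1486]]
dir deg -59.09527556176195 mean [ 0.43385842 -0.1037206 ] sep 0.019075882621940654 0.03438097471184189
base corners z10 side [array([ 0.5413, -0.2111]), array([ 0.6638, -0.2068]), array([ 0.6619, -0.2631]), array([ 0.5477, -0.2754])]
tips z44.5 side [array([ 0.6419, -0.2175]), array([ 0.6439, -0.2526]), array([ 0.5591, -0.2321]), array([ 0.5604, -0.2588])]
tips scene [array([ 0.6411, -0.2172]), array([ 0.6408, -0.2541]), array([ 0.5597, -0.231 ]), array([ 0.5598, -0.2517])]
tip [ 0.642  -0.2166  0.0438]
tip [ 0.6442 -0.2513  0.0425]
tip [ 0.559  -0.232   0.0448]
tip [ 0.5599 -0.2541  0.0429]
pip [ 0.6168 -0.1889  0.0031]
pip [ 0.6592 -0.1918  0.0035]
stand front bottom [ 0.5553 -0.1385  0.    ] [ 0.6867 -0.148   0.    ] top [ 0.5557 -0.1383  0.02  ]
```

```bash
cat >> h.py <<'E'
def go(p=None,yawz=None,level=True):
    """print shift/turn units for target TCP p and tool z (jaw) heading yawz deg, tool y down"""
    o=bot.get_obs(); M=R.from_quat(o['tool_rot']).as_matrix(); e=np.array(o['eef_pos'])
    d=M.T@(np.array(p)-e)/.025
    a=np.radians(yawz); z=np.array([np.cos(a),np.sin(a),0]); y=np.array([0,0,-1.]); T=np.column_stack([np.cross(y,z),y,z])
    rv=np.degrees(R.from_matrix(M.T@T).as_rotvec())/10
    print('shift',d.round(2),'turn',rv.round(2),'| eef',e.round(4),'yawz',np.degrees(np.arctan2(M[1,2],M[0,2])).round(2),'t',o['clock'],'q',np.round(o['joint_pos'],2),'F',np.round(o['ft_force'],1))
E
python3 -m handwheel '[[-1.5,0,-1,0,-0.5,0],[-3,0,-2,0,-1,0],[-5,0,-3.2,0,-2,0],[-7,0,-4.5,0,-2,0],[-7,0,-4.5,0,-2,0]]' 1
python3 -c "
from h import *
go([.433,-.1035,.23],31)"
```

```text
clock: 0.78
eef_pos: [0.3215, -0.2768, 0.2312]
tool_rot: [-0.27, 0.654, -0.653, 0.27]
ft_force: [0.5, 0.9, 0.0]
grip_width: 0.0855
shift [-8.05  0.05 -1.76] turn [ 0.   -7.61 -0.01] | eef [ 0.3215 -0.2768  0.2312] yawz -45.07 t 0.775 q [-0.71  0.09 -0.18  1.3   0.    1.65] F [0.5 0.9 0. ]
```

```bash

python3 -m handwheel '[[-2,0,-0.4,0,-1,0],[-4,0,-0.9,0,-2,0],[-6,0,-1.3,0,-3,0],[-8,0,-1.75,0,-4,0],[-8.05,0,-1.75,0,-5,0]]'
python3 -m handwheel '[[0,0,0,0,-1,0],[0,0,0,0,-2,0],[0,0,0,0,-2.6,0],[0,0,0,0,-2.6,0],[0,0,0,0,-2.6,0]]'
python3 -c "
from h import *
go([.433,-.1035,.23],31)
snap('wrist','w1')"
```

```text
clock: 1.4
eef_pos: [0.4342, -0.1061, 0.2309]
tool_rot: [-0.522, 0.477, -0.477, 0.522]
ft_force: [-0.2, 0.5, -0.5]
grip_width: 0.0855
clock: 2.02
eef_pos: [0.4327, -0.1083, 0.2312]
tool_rot: [0.614, -0.352, 0.352, -0.613]
ft_force: [-0.6, -1.0, 0.9]
grip_width: 0.0854
shift [-0.16  0.05  0.11] turn [ 0.   -0.06 -0.  ] | eef [ 0.4327 -0.1083  0.2312] yawz 30.37 t 2.025 q [-0.25  0.13 -0.13  1.31 -0.    0.8 ] F [-0.6 -1.   0.9]
```

View pics/w1.png

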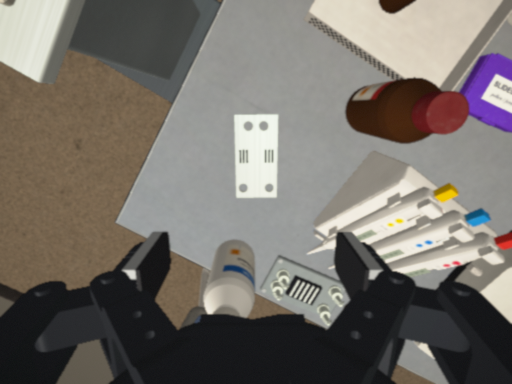

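The wrist view shows the whole cover at (256,156), with its wide end lower at holes (243,188) and (269,188). The base posts are visible at (278–340, 265–315).

```bash
python3 - <<'E'
from h import *
c=ld('w1'); img=c['color']
hsv=cv2.cvtColor(img,cv2.COLOR_RGB2HSV)
m=((hsv[:,:,2]>185)&(hsv[:,:,1]<40)).astype(np.uint8); m[:105]=0;m[205:]=0;m[:,:225]=0;m[:,:]*=1;m[:,290:]=0
cn=max(cv2.findContours(m,0,2)[0],key=cv2.contourArea)
P=np.array([ray(c,*p[0],.005)[:2] for p in cn],np.float32); r=cv2.minAreaRect(P); print(r)
m2=cv2.drawContours(np.zeros_like(m),[cn],-1,1,-1); m2=cv2.erode(m2,np.ones((3,3),np.uint8))
h=((hsv[:,:,2]<170)&(m2>0)).astype(np.uint8); n,l,s,ce=cv2.connectedComponentsWithStats(h)
for i in range(1,n): print(s[i,4],ce[i].round(1),ray(c,*ce[i],.005)[:2].round(4))
print(R.from_rotvec(np.array(c['rvec']).ravel()).as_matrix()[2])
z=cv2.resize(img[240:345,250:370,::-1],None,fx=5,fy=5,interpolation=cv2.INTER_CUBIC); cv2.imwrite('pics/z3.png',z)
E
```

```text
((0.4329725503921509, -0.10066083818674088), (0.05759115517139435, 0.11254297196865082), 30.787500381469727)
43 [248.  125.6] [ 0.403  -0.0701]
45 [263.2 125.4] [ 0.4199 -0.0599]
11 [240. 156.] [ 0.4139 -0.11  ]
12 [243.  155.5] [ 0.417  -0.1074]
4 [246.5 151.5] [ 0.4183 -0.1003]
12 [265.  155.5] [ 0.4424 -0.0924]
2 [269.  150.5] [ 0.4435 -0.084 ]
12 [272.  155.5] [ 0.4505 -0.0877]
2 [247.  160.5] [ 0.425  -0.1105]
39 [242.7 187.7] [ 0.4391 -0.1465]
34 [268.6 187.3] [ 0.4696 -0.1279]
[ 0.13817414 -0.23750675 -0.96150842]
```

View pics/z3.png

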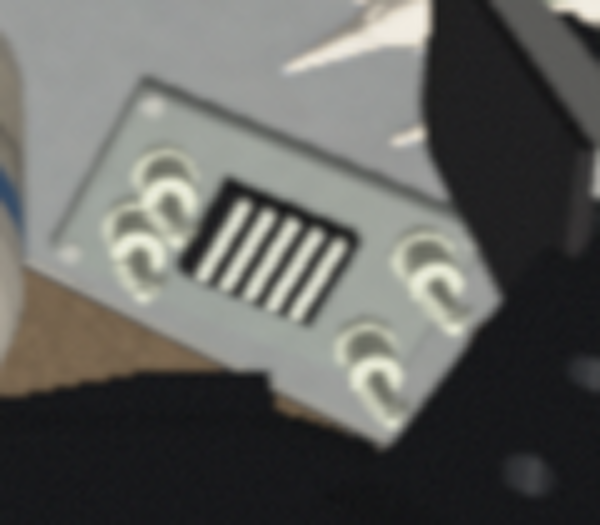

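```bash

python3 -c "
from h import *
go([.433,-.101,.03],30.7)"
python3 -m handwheel '[[-0.25,2,0.15,0,-0.03,0],[-0.25,4,0.15,0,-0.03,0],[-0.25,6,0.15,0,-0.03,0],[-0.25,8,0.15,0,-0.03,0],[-0.25,8.05,0.15,0,-0.03,0]]' 0.6
python3 -c "
from h import *
go([.433,-.101,.003],30.7)
snap('wrist','w2');snap('scene','s2')"
```

```text
shift [-0.24  8.05  0.16] turn [ 0.   -0.03 -0.  ] | eef [ 0.4327 -0.1082  0.2312] yawz 30.4 t 2.075 q [-0.24  0.13 -0.13  1.31 -0.    0.8 ] F [ 1.3  0.2 -0. ]
clock: 2.7
eef_pos: [0.4292, -0.0997, 0.0271]
tool_rot: [0.616, -0.352, 0.346, -0.614]
ft_force: [0.4, 0.3, 0.7]
grip_width: 0.0683
shift [0.13 0.96 0.11] turn [ 0.04  0.01 -0.04] | eef [ 0.4292 -0.0997  0.0271] yawz 30.77 t 2.7 q [-0.23  0.34 -0.46  0.78 -0.    0.81] F [0.4 0.3 0.7]
```

View pics/w2.png

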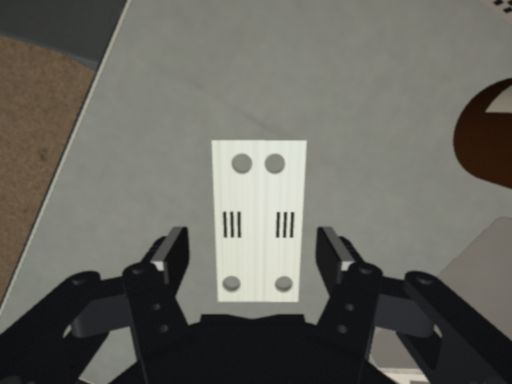

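View pics/s2.png

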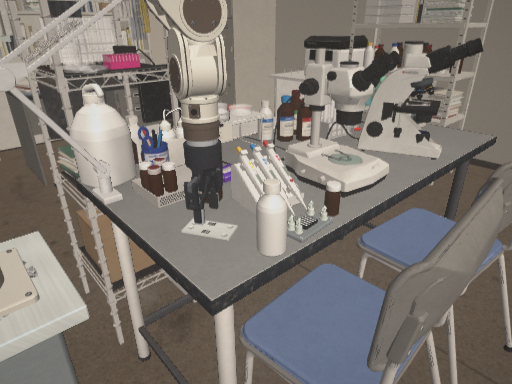

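The cover lies between the fingers, with finger mid-column about 253 and cover about 259. I'll re-measure from this close view.

```bash
python3 - <<'E'
from h import *
c=ld('w2'); img=c['color']
hsv=cv2.cvtColor(img,cv2.COLOR_RGB2HSV)
m=((hsv[:,:,2]>185)&(hsv[:,:,1]<40)).astype(np.uint8); m[:130]=0;m[305:]=0;m[:,:205]=0;m[:,312:]=0
cn=max(cv2.findContours(m,0,2)[0],key=cv2.contourArea)
P=np.array([ray(c,*p[0],.005)[:2] for p in cn],np.float32); r=cv2.minAreaRect(P); print(r)
for u,v in [(242,163),(275,163),(231.5,284),(284,284)]: print(ray(c,u,v,.005)[:2].round(4))
go([.433,-.101,.003],30.7)
E
```

```text
((0.43337151408195496, -0.10080620646476746), (0.05597487464547157, 0.11148986220359802), 30.853055953979492)
[ 0.4033 -0.0699]
[ 0.4204 -0.0596]
[ 0.4395 -0.1461]
[ 0.4702 -0.1276]
shift [ 0.01  1.11 -0.02] turn [ 0.    0.01 -0.  ] | eef [ 0.4332 -0.1006  0.0307] yawz 30.78 t 2.8 q [-0.23  0.34 -0.45  0.79 -0.    0.81] F [ 0.8 -1.3  0.2]
```

```bash

python3 -m handwheel '[[0,0.5,0,0,0,0],[0,0.9,0,0,0,0],[0,1.1,0,0,0,0],[0,1.1,0,0,0,0],[0,1.1,0,0,0,0]]' 0.55
python3 -c "
from h import *
snap('scene','s3')
go([.433,-.101,.003],30.8)
cv2.imwrite('pics/z4.png',cv2.resize(cv2.imread('pics/s3.png')[165:255,160:270],None,fx=6,fy=6,interpolation=cv2.INTER_CUBIC))"
```

```text
clock: 3.42
eef_pos: [0.4331, -0.1004, 0.0027]
tool_rot: [-0.615, 0.349, -0.349, 0.615]
ft_force: [-0.5, -0.2, -0.3]
grip_width: 0.0666
shift [ 0.02 -0.01 -0.02] turn [-0.  0.  0.] | eef [ 0.4332 -0.1004  0.0028] yawz 30.81 t 3.475 q [-0.23  0.38 -0.48  0.71  0.    0.81] F [-0.3 -0.3 -0.1]
```

View pics/z4.png

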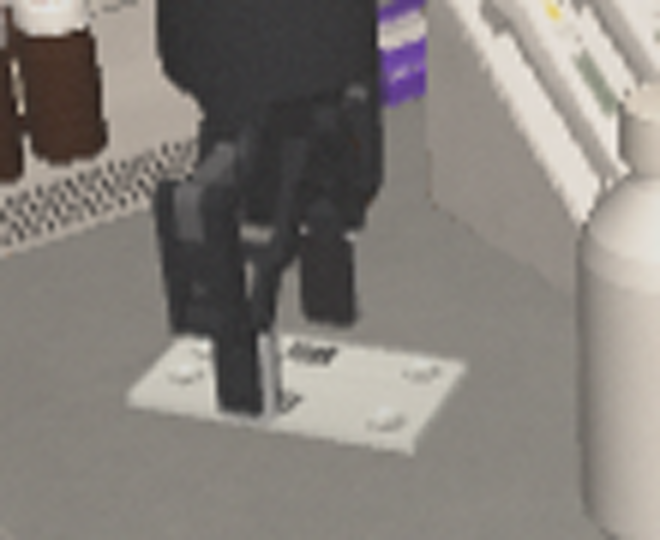

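The tips still look several mm above the table, so I'll creep down and watch Fz.

```bash

python3 -m handwheel '[[0,0.06,0,0,0,0],[0,0.12,0,0,0,0],[0,0.16,0,0,0,0],[0,0.16,0,0,0,0],[0,0.16,0,0,0,0]]' 
python3 -m handwheel '[[0,0.02,0,0,0,0],[0,0.04,0,0,0,0],[0,0.06,0,0,0,0],[0,0.08,0,0,0,0],[0,0.08,0,0,0,0]]' 

```

```text
clock: 4.1
eef_pos: [0.4329, -0.1004, -0.0014]
tool_rot: [-0.615, 0.349, -0.349, 0.615]
ft_force: [0.2, -0.4, -0.1]
grip_width: 0.066
clock: 4.72
eef_pos: [0.4329, -0.1004, -0.0035]
tool_rot: [0.615, -0.349, 0.349, -0.615]
ft_force: [-0.5, -0.1, -0.8]
grip_width: 0.066
```

```bash

python3 -m handwheel '[[0,0.02,0,0,0,0],[0,0.04,0,0,0,0],[0,0.06,0,0,0,0],[0,0.08,0,0,0,0],[0,0.08,0,0,0,0]]' 
python3 -c "
from h import *
snap('scene','s4')
cv2.imwrite('pics/z5.png',cv2.resize(cv2.imread('pics/s4.png')[205:245,180:250],None,fx=10,fy=10,interpolation=cv2.INTER_CUBIC))"
```

```text
clock: 5.35
eef_pos: [0.4328, -0.1004, -0.0055]
tool_rot: [0.615, -0.349, 0.349, -0.615]
ft_force: [-0.7, -0.2, -0.6]
grip_width: 0.0664
```

View pics/z5.png

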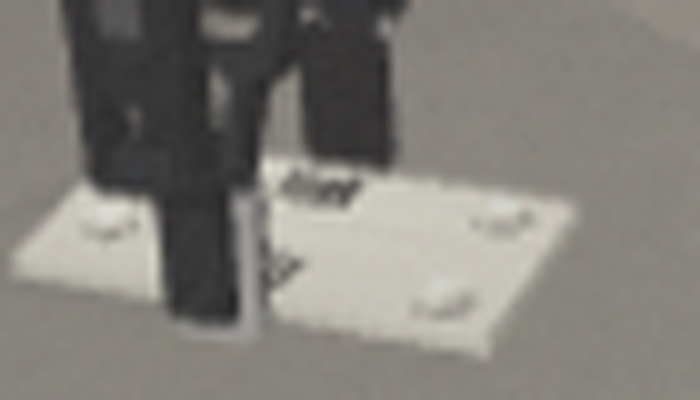

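```bash

python3 -m handwheel '[[0,0,0,0,0,0],[0,0,0,0,0,0],[0,0,0,0,0,0],[0,0,0,0,0,0],[0,0,0,0,0,0]]' -1
python3 -m handwheel '[[0,-0.2,0,0,0,0],[0,-0.5,0,0,0,0],[0,-1,0,0,0,0],[0,-1.6,0,0,0,0],[0,-1.6,0,0,0,0]]'
python3 -c "
from h import *
snap('scene','s5');snap('wrist','w5')
cv2.imwrite('pics/z6.png',cv2.resize(cv2.imread('pics/s5.png')[185:245,170:260],None,fx=7,fy=7,interpolation=cv2.INTER_CUBIC))"
```

```text
clock: 6.02
eef_pos: [0.4344, -0.1005, -0.0036]
tool_rot: [-0.614, 0.348, -0.35, 0.615]
ft_force: [-1.8, 0.7, 14.5]
grip_width: 0.0537
clock: 6.65
eef_pos: [0.4341, -0.1007, 0.0359]
tool_rot: [-0.615, 0.348, -0.35, 0.615]
ft_force: [-1.3, -0.2, -0.8]
grip_width: 0.0538
```

View pics/z6.png

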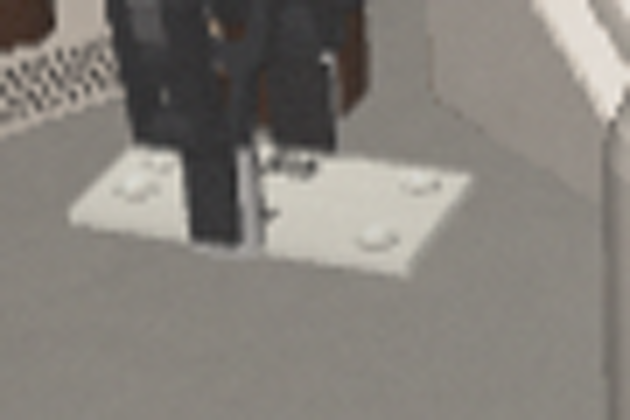

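View pics/w5.png

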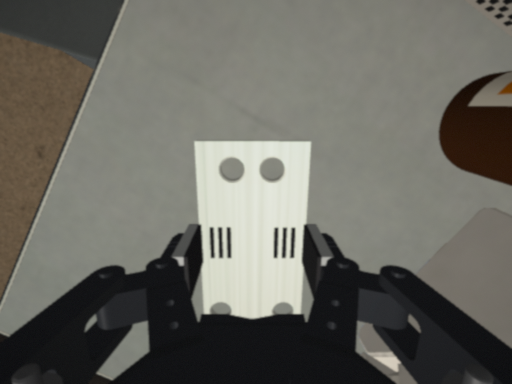

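The cover is held (width 54 mm), level, and off the table. Now I'll work out the plate pose in the tool and refine the base pose using the earlier wrist view as well.

```bash
python3 - <<'E'
from h import *
# cover in tool
c=ld('w5'); img=c['color'];hsv=cv2.cvtColor(img,cv2.COLOR_RGB2HSV)
z=.0445
for u,v in [(232,169),(272,169),(220.5,309),(282.5,309)]: print(ray(c,u,v,z)[:2].round(4))
m=((hsv[:,:,2]>185)&(hsv[:,:,1]<40)).astype(np.uint8); m[:135]=0;m[215:]=0;m[:,:190]=0;m[:,315:]=0
cn=max(cv2.findContours(m,0,2)[0],key=cv2.contourArea)
e=np.array([p[0] for p in cn]); 
L=[];Rr=[]
for v in range(150,210,4):
    r=np.where(m[v]>0)[0]; L.append(ray(c,r[0]-.5,v,z)[:2]);Rr.append(ray(c,r[-1]+.5,v,z)[:2])
L=np.array(L);Rr=np.array(Rr);w=np.linalg.norm(L-Rr,axis=1); mid=(L+Rr)/2; d=mid[-1]-mid[0]
print('w',w.mean(),'axis dir',np.degrees(np.arctan2(d[1],d[0])))
top=[ray(c,u,141,z)[:2].round(4) for u in (200,255,305)]; print('top edge',top)
go([.433,-.101,.003],30.8)
w1=ld('w1'); f=lambda x,y,z:ray(w1,250+x/5,240+y/5,z)[:2].round(4)
print('w1 corners',[f(*p,.01) for p in [(145,78),(52,245),(385,450)]])
print('w1 tips',[f(*p,.0445) for p in [(185,235),(148,292),(455,325),(398,415)]])
z=cv2.resize(cv2.imread('pics/s3.png')[190:250,280:350],None,fx=9,fy=9,interpolation=cv2.INTER_CUBIC); cv2.imwrite('pics/z7.png',z)
E
```

```text
[ 0.4029 -0.0699]
[ 0.4197 -0.0599]
[ 0.4378 -0.1442]
[ 0.4682 -0.1261]
w 0.05556445805139922 axis dir -59.6351012401428
top edge [array([ 0.3831, -0.0659]), array([ 0.4056, -0.0525]), array([ 0.426 , -0.0403])]
shift [ 0.02  1.27 -0.01] turn [-0.  0.  0.] | eef [ 0.4329 -0.1004  0.0346] yawz 30.81 t 6.75 q [-0.23  0.33 -0.45  0.8  -0.    0.81] F [-1.2  0.1 -1.3]
w1 corners [array([ 0.536 , -0.2081]), array([ 0.5418, -0.2709]), array([ 0.6727, -0.2823])]
w1 tips [array([ 0.5579, -0.2284]), array([ 0.5588, -0.2492]), array([ 0.6389, -0.2147]), array([ 0.6427, -0.248 ])]
```

View pics/z7.png

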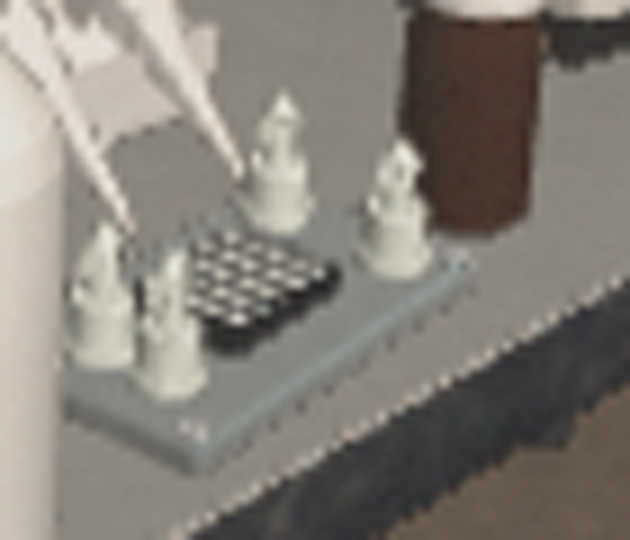

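The plate centre sits within 1 mm of the TCP and the cover yaw equals the jaw yaw minus 90°. I'll lift, then turn so the wrist camera looks at the base past the held plate for a precise base pose.

```bash

python3 -m handwheel '[[0,-2,0,0,0,0],[0,-4,0,0,0,0],[0,-6,0,0,0,0],[0,-8,0,0,0,0],[0,-8.2,0,0,0,0]]'
python3 -c "
from h import *
go([.48,-.235,.24],-88)"
```

```text
clock: 7.38
eef_pos: [0.4349, -0.1009, 0.2428]
tool_rot: [-0.614, 0.347, -0.352, 0.616]
ft_force: [0.1, 0.1, -2.0]
grip_width: 0.0536
shift [ 5.53  0.13 -1.2 ] turn [-5.000e-02  1.188e+01 -1.000e-02] | eef [ 0.4349 -0.1009  0.2428] yawz 30.81 t 7.375 q [-0.23  0.12 -0.11  1.33  0.    0.81] F [ 0.1  0.1 -2. ]
```

```bash

python3 -m handwheel '[[1.2,0,-0.2,0,1,0],[2.4,0,-0.5,0,2,0],[3.6,0,-0.8,0,3,0],[4.8,0,-1,0,4,0],[5.5,0,-1.2,0,5,0]]'
python3 -m handwheel '[[0,0,0,0,1,0],[0,0,0,0,2,0],[0,0,0,0,3,0],[0,0,0,0,4,0],[0,0,0,0,5,0]]'
python3 -m handwheel '[[0,0,0,0,1,0],[0,0,0,0,1.9,0],[0,0,0,0,1.9,0],[0,0,0,0,1.9,0],[0,0,0,0,1.9,0]]'
python3 -c "
from h import *
go([.48,-.235,.24],-88)
snap('wrist','w6')
cv2.imwrite('pics/z8.png',cv2.resize(cv2.imread('pics/w6.png')[0:192,130:386],None,fx=3,fy=3,interpolation=cv2.INTER_CUBIC))"
```

```text
clock: 8.0
eef_pos: [0.477, -0.2347, 0.2369]
tool_rot: [-0.408, 0.579, -0.576, 0.407]
ft_force: [0.1, 0.3, -1.9]
grip_width: 0.0533
clock: 8.62
eef_pos: [0.4766, -0.2334, 0.237]
tool_rot: [-0.127, 0.697, -0.695, 0.124]
ft_force: [-0.2, -0.8, -1.2]
grip_width: 0.0535
clock: 9.25
eef_pos: [0.4774, -0.2338, 0.2391]
tool_rot: [-0.012, 0.707, -0.707, 0.011]
ft_force: [-0.5, 0.0, -0.8]
grip_width: 0.0536
shift [-0.1  -0.04  0.05] turn [ 0.   -0.01  0.  ] | eef [ 0.4774 -0.2338  0.2391] yawz -88.12 t 9.25 q [-0.46  0.3   0.11  1.38  0.    2.65] F [-0.5  0.  -0.8]
```

View pics/z8.png

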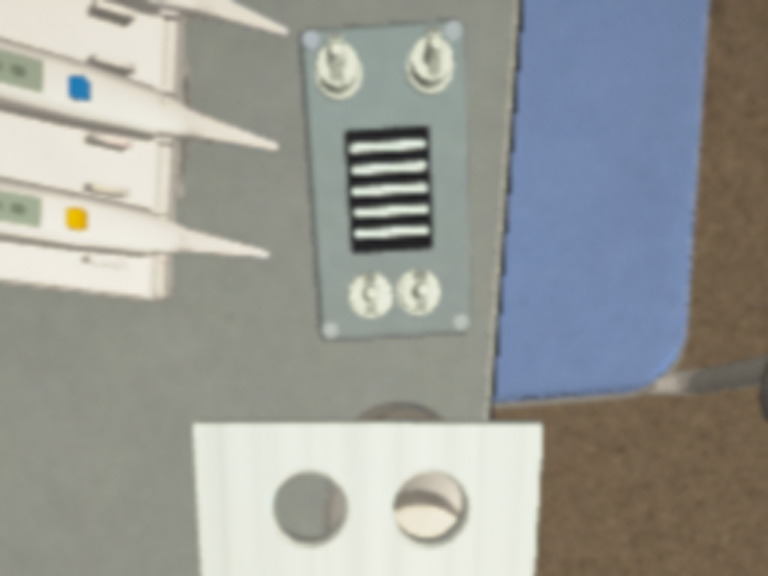

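Clear view of the base: the module is at (390,190) and the standoffs at (340,68), (431,62), (371,295) and (419,292) in the zoomed picture. I'll measure with masks.

```bash
python3 - <<'E'
from h import *
c=ld('w6'); f=lambda x,y,z:ray(c,130+(x+.5)/3-.5,(y+.5)/3-.5,z)[:2]
# module corners, z 18.5
M=np.array([f(*p,.0185) for p in [(346,130),(430,127),(431,249),(353,252)]]); print('module',M.mean(0).round(4))
S=np.array([f(*p,.01) for p in [(300,29),(466,19),(470,331),(320,340)]]); print('slab',S.mean(0).round(4), np.linalg.norm(S[0]-S[3]),np.linalg.norm(S[3]-S[2]))
for a,b in [(0,3),(1,2)]:
    for A in (M,S): d=A[a]-A[b]; print('dir',np.degrees(np.arctan2(d[1],d[0])).round(2))
# shoulder outer circles at z 26: min circle of white blobs
img=c['color'];hsv=cv2.cvtColor(img,cv2.COLOR_RGB2HSV)
# tips/pins of posts: centroid of column outline
P=np.array([f(*p,.026) for p in [(340,71),(431,64),(370,296),(419,293)]]); print('posts',P.round(4),P.mean(0).round(4)); d=P[0]+P[1]-P[2]-P[3]; print('dir',np.degrees(np.arctan2(d[1],d[0])))
print('sep',np.linalg.norm(P[0]-P[1]),np.linalg.norm(P[2]-P[3]),np.linalg.norm(d)/2)
# plate offset: narrow holes at current
o=bot.get_obs(); z=o['eef_pos'][2]+.0036+.005
H=np.array([f(310,508,z),f(430,508,z)]); print('narrow holes top',H.round(4),H.mean(0),o['eef_pos'],z)
E
```

```text
module [ 0.5963 -0.2381]
slab [ 0.5988 -0.2378] 0.11806597400116663 0.06468856796455381
dir 5.14
dir 4.83
dir 3.64
dir 4.65
posts [[ 0.6365 -0.2172]
 [ 0.6401 -0.2516]
 [ 0.5555 -0.2314]
 [ 0.5573 -0.2513]] [ 0.5973 -0.2379]
dir 4.834812358117531
sep 0.0345923300256136 0.019957606589482896 0.08218907792055018
narrow holes top [[ 0.5164 -0.2224]
 [ 0.517  -0.2421]] [ 0.5166903  -0.23225427] [ 0.47745998 -0.2338353   0.23925141] 0.24785141386839826
```

```bash

python3 -m handwheel '[[0,0,0,0,-1,0],[0,0,0,0,-2,0],[0,0,0,0,-3,0],[0,0,0,0,-4,0],[0,0,0,0,-5,0]]'
python3 -m handwheel '[[0,0,0,0,-1,0],[0,0,0,0,-2,0],[0,0,0,0,-3,0],[0,0,0,0,-4,0],[0,0,0,0,-5,0]]'
python3 -m handwheel '[[0,0,0,0,-1,0],[0,0,0,0,-2,0],[0,0,0,0,-3,0],[0,0,0,0,-4,0],[0,0,0,0,-5,0]]'
python3 -m handwheel '[[0,0,0,0,-1,0],[0,0,0,0,-2,0],[0,0,0,0,-3,0],[0,0,0,0,-3.3,0],[0,0,0,0,-3.3,0]]'
python3 -c "
from h import *
go([.5985,-.238,.09],94.8)"
```

```text
clock: 9.93
eef_pos: [0.4776, -0.2339, 0.2396]
tool_rot: [0.311, -0.635, 0.635, -0.311]
ft_force: [0.0, 0.5, -1.3]
grip_width: 0.0535
clock: 10.55
eef_pos: [0.4776, -0.2339, 0.2396]
tool_rot: [-0.55, 0.444, -0.444, 0.55]
ft_force: [0.2, 0.5, -1.1]
grip_width: 0.0537
clock: 11.18
eef_pos: [0.4776, -0.2338, 0.2396]
tool_rot: [0.686, -0.17, 0.17, -0.686]
ft_force: [-0.0, 0.5, -1.0]
grip_width: 0.0538
clock: 11.8
eef_pos: [0.4776, -0.2339, 0.2396]
tool_rot: [0.707, 0.03, -0.03, -0.706]
ft_force: [0.6, 0.2, -1.0]
grip_width: 0.0536
shift [ 4.81  5.98 -0.57] turn [0. 0. 0.] | eef [ 0.4776 -0.2339  0.2396] yawz 94.8 t 11.8 q [-0.46  0.3   0.11  1.38 -0.   -0.54] F [ 0.6  0.2 -1. ]
```

```bash

python3 -m handwheel '[[1.6,0,-0.2,0,0,0],[3.2,0,-0.4,0,0,0],[4.8,0,-0.57,0,0,0],[4.8,2,-0.57,0,0,0],[4.8,4,-0.57,0,0,0]]'
python3 -m handwheel '[[0,1,0,0,0,0],[0,2,0,0,0,0],[0,2,0,0,0,0],[0,2,0,0,0,0],[0,2,0,0,0,0]]'
python3 -c "
from h import *
go([.5985,-.238,.05],94.8)
for n in ['side','scene']: snap(n,n+'7')
a=cv2.imread('pics/side7.png')[200:280,210:320];b=cv2.imread('pics/scene7.png')[165:250,255:355]
cv2.imwrite('pics/z9.png',cv2.resize(a,None,fx=7,fy=7,interpolation=cv2.INTER_CUBIC));cv2.imwrite('pics/z10.png',cv2.resize(b,None,fx=7,fy=7,interpolation=cv2.INTER_CUBIC))"
```

```text
clock: 12.42
eef_pos: [0.5997, -0.2381, 0.1386]
tool_rot: [0.707, 0.03, -0.029, -0.706]
ft_force: [0.3, -0.1, -1.7]
grip_width: 0.0536
clock: 13.05
eef_pos: [0.5995, -0.2385, 0.0914]
tool_rot: [0.707, 0.031, -0.029, -0.706]
ft_force: [-0.3, 0.3, -1.6]
grip_width: 0.0536
shift [-0.04  1.66  0.02] turn [ 0.01 -0.    0.02] | eef [ 0.5995 -0.2385  0.0914] yawz 94.8 t 13.05 q [-0.38  0.61  0.2   1.16  0.   -0.46] F [-0.3  0.3 -1.6]
```

View pics/z9.png

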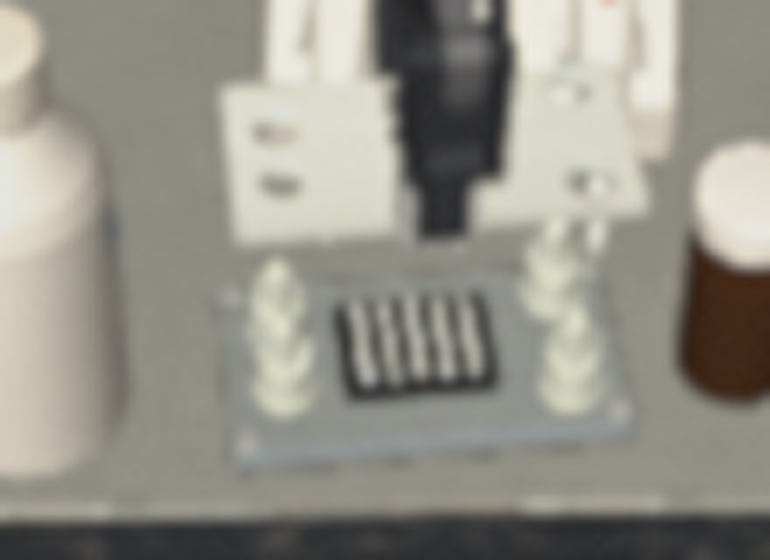

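View pics/z10.png

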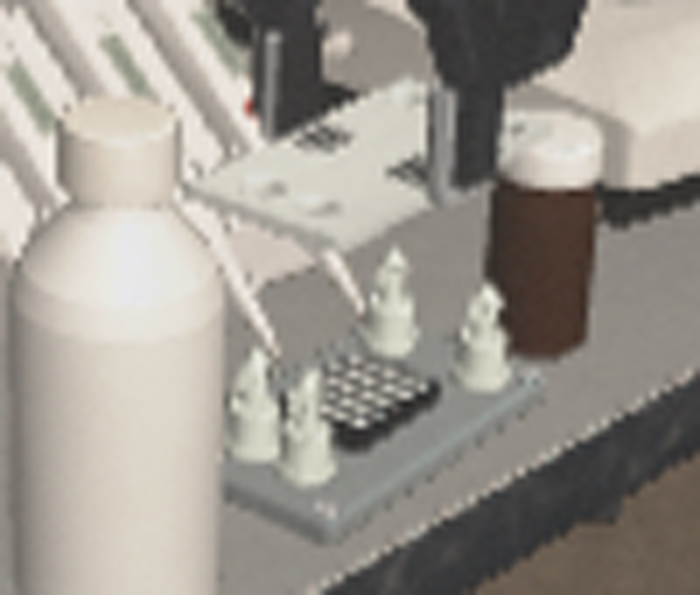

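Both views show the held plate level above the base, with holes and post tips in the same pictures, so I can compare them relatively.

```bash
python3 - <<'E'
from h import *
s=ld('side7');c=ld('scene7')
S=lambda p,z:ray(s,210+(p[0]+.5)/7-.5,200+(p[1]+.5)/7-.5,z)[:2]
C=lambda p,z:ray(c,255+(p[0]+.5)/7-.5,165+(p[1]+.5)/7-.5,z)[:2]
z=.0914+.0086; e=np.array(bot.get_obs()['eef_pos'][:2]); print(e)
for nm,f,N,W,n,w in [('side',S,[(275,132),(280,185)],[(570,92),(592,184)],[(277,262),(280,320)],[(555,222),(573,308)]),('scene',C,[(262,187),(318,205)],None,[(258,350),(310,370)],[(395,250),(488,287)])]:
    N=np.mean([f(p,z) for p in N],0); n=np.mean([f(p,.0445) for p in n],0);w=np.mean([f(p,.0445) for p in w],0)
    print(nm,'plate narrow mid',N.round(4),'base narrow',n.round(4),'wide',w.round(4),'base dir',np.degrees(np.arctan2(*(w-n)[::-1])),'ctr',(n+w)/2,'move by narrow',(n-N).round(4))
    if W: W=np.mean([f(p,z) for p in W],0); print(' plate wide',W.round(4),'ctr',((N+W)/2).round(4),'dir',np.degrees(np.arctan2(*(W-N)[::-1])),'move',((n+w-N-W)/2).round(4))
# plate corners side
k=[S(p,z) for p in [(222,88),(233,243),(650,207)]]; print('bottom edge dir', np.degrees(np.arctan2(*(k[2]-k[1])[::-1])), np.linalg.norm(k[2]-k[1]),np.linalg.norm(k[1]-k[0]))
# scene corners near: left, bottom
k=[C(p,z-.0025) for p in [(185,185),(338,248)]]; print('narrow edge mid',np.mean(k,0),np.linalg.norm(k[0]-k[1]))
E
```

```text
[ 0.59914924 -0.23836066]
side plate narrow mid [ 0.5591 -0.244 ] base narrow [ 0.5585 -0.2435] wide [ 0.6419 -0.2347] base dir 5.989702500963081 ctr [ 0.60016304 -0.23910886] move by narrow [-0.0007  0.0005]
 plate wide [ 0.6433 -0.2374] ctr [ 0.6012 -0.2407] dir 4.48265080530024 move [-0.0011  0.0016]
scene plate narrow mid [ 0.5582 -0.2416] base narrow [ 0.5594 -0.241 ] wide [ 0.6418 -0.2343] base dir 4.674428742789201 ctr [ 0.60057931 -0.23766297] move by narrow [0.0012 0.0006]
bottom edge dir 5.636722621275684 0.11292964163796092 0.059276556706513064
narrow edge mid [ 0.54580968 -0.24118689] 0.05869436633377539
```

Alignment is within about 1 mm. Descending, then creeping to contact.

```bash

python3 -c "
from h import *
go([.5992,-.2375,.043],94.9)"
python3 -m handwheel '[[0,0.5,0.03,0,0,0],[0,1,0.03,0,0,0],[0,1.5,0.03,0,0,0],[0,1.86,0.03,0,0,0],[0,1.86,0.03,0,0,0]]'
python3 -m handwheel '[[0,0.03,0,0,0,0],[0,0.06,0,0,0,0],[0,0.09,0,0,0,0],[0,0.12,0,0,0,0],[0,0.12,0,0,0,0]]'
python3 -c "
from h import *
go([.5992,-.2375,.043],94.9)"
```

```text
shift [0.   1.92 0.04] turn [ 0.01 -0.01  0.01] | eef [ 0.5991 -0.2384  0.091 ] yawz 94.8 t 13.15 q [-0.38  0.61  0.2   1.16  0.   -0.46] F [ 0.5 -0.  -1.1]
clock: 13.78
eef_pos: [0.5973, -0.2369, 0.0415]
tool_rot: [-0.706, -0.029, 0.031, 0.707]
ft_force: [0.7, -1.1, -1.0]
grip_width: 0.0536
clock: 14.4
eef_pos: [0.5982, -0.2372, 0.0401]
tool_rot: [-0.706, -0.03, 0.03, 0.706]
ft_force: [0.7, 0.7, -2.1]
grip_width: 0.0535
shift [ 0.04 -0.12 -0.01] turn [-0.   -0.01  0.  ] | eef [ 0.5982 -0.2372  0.0401] yawz 94.81 t 14.4 q [-0.38  0.65  0.13  1.05  0.   -0.46] F [ 0.7  0.7 -2.1]
```

```bash

python3 -m handwheel '[[0.02,0.03,0,0,0,0],[0.03,0.06,0,0,0,0],[0.03,0.09,0,0,0,0],[0.03,0.12,0,0,0,0],[0.03,0.12,0,0,0,0]]'
python3 -c "
from h import *
go([.5992,-.2375,.043],94.9)
for n in ['side','scene']: snap(n,n+'8')
a=cv2.imread('pics/side8.png')[200:280,210:320];b=cv2.imread('pics/scene8.png')[165:250,255:355]
cv2.imwrite('pics/z11.png',cv2.resize(a,None,fx=7,fy=7,interpolation=cv2.INTER_CUBIC));cv2.imwrite('pics/z12.png',cv2.resize(b,None,fx=7,fy=7,interpolation=cv2.INTER_CUBIC))"
```

```text
clock: 15.02
eef_pos: [0.5989, -0.2372, 0.0369]
tool_rot: [-0.706, -0.03, 0.03, 0.707]
ft_force: [-0.4, -0.4, -1.5]
grip_width: 0.0535
shift [ 0.01 -0.24 -0.01] turn [-0.   -0.01 -0.  ] | eef [ 0.5989 -0.2372  0.0369] yawz 94.81 t 15.025 q [-0.38  0.66  0.13  1.05  0.   -0.46] F [-0.4 -0.4 -1.5]
```

View pics/z11.png

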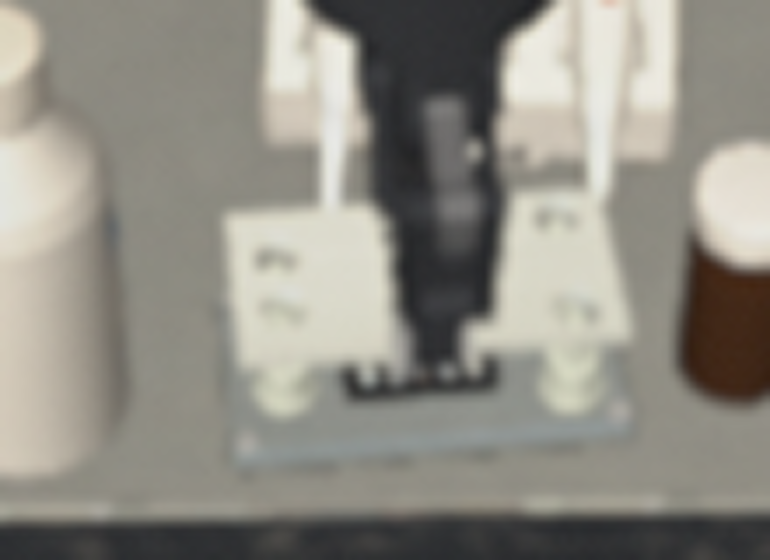

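View pics/z12.png

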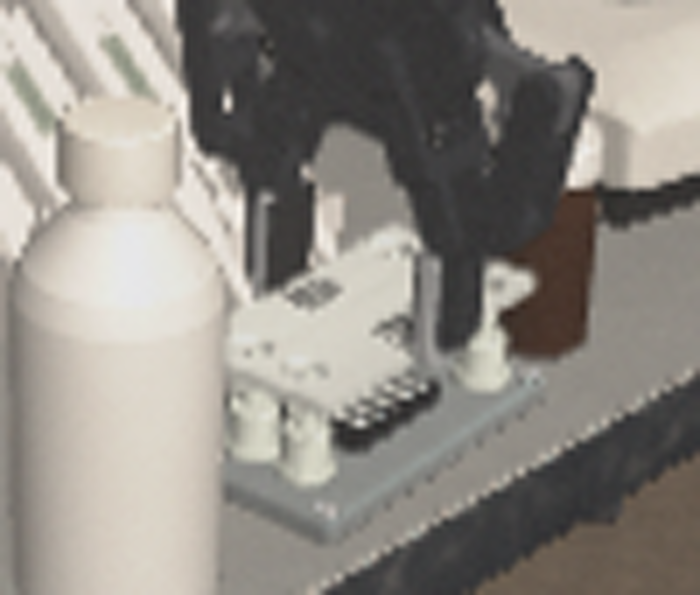

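The tips show inside the holes. I'll creep down a little more to touch the barbs.

```bash

python3 -m handwheel '[[0,0.02,0,0,0,0],[0,0.04,0,0,0,0],[0,0.06,0,0,0,0],[0,0.06,0,0,0,0],[0,0.06,0,0,0,0]]'
python3 -m handwheel '[[0,0.02,0,0,0,0],[0,0.04,0,0,0,0],[0,0.06,0,0,0,0],[0,0.06,0,0,0,0],[0,0.06,0,0,0,0]]'

```

```text
clock: 15.75
eef_pos: [0.599, -0.2372, 0.0356]
tool_rot: [0.707, 0.03, -0.03, -0.706]
ft_force: [-0.3, -0.3, -0.9]
grip_width: 0.0537
clock: 16.38
eef_pos: [0.5991, -0.2374, 0.0344]
tool_rot: [0.707, 0.03, -0.03, -0.706]
ft_force: [-0.8, -1.4, 2.8]
grip_width: 0.0535
```

```bash

python3 -m handwheel '[[0,0,0,0,0,0],[0,0,0,0,0,0],[0,0,0,0,0,0],[0,0,0,0,0,0],[0,0,0,0,0,0]]' 0.5
python3 -c "
from h import *
for n in ['side','scene']: snap(n,n+'9')
a=cv2.imread('pics/side9.png')[200:280,210:320];b=cv2.imread('pics/scene9.png')[165:250,255:355]
cv2.imwrite('pics/z13.png',cv2.resize(a,None,fx=7,fy=7,interpolation=cv2.INTER_CUBIC));cv2.imwrite('pics/z14.png',cv2.resize(b,None,fx=7,fy=7,interpolation=cv2.INTER_CUBIC))"
```

```text
clock: 17.0
eef_pos: [0.599, -0.2372, 0.034]
tool_rot: [-0.706, -0.03, 0.03, 0.707]
ft_force: [0.6, -0.3, -0.8]
grip_width: 0.064
```

View pics/z13.png

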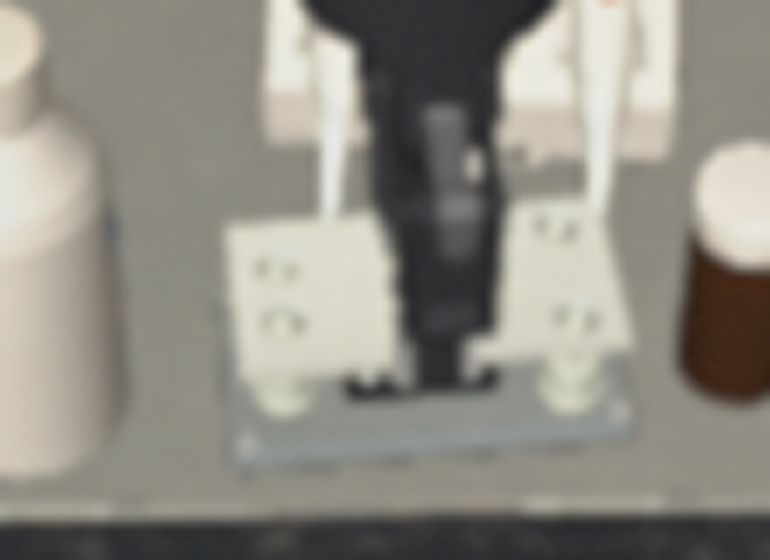

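View pics/z14.png

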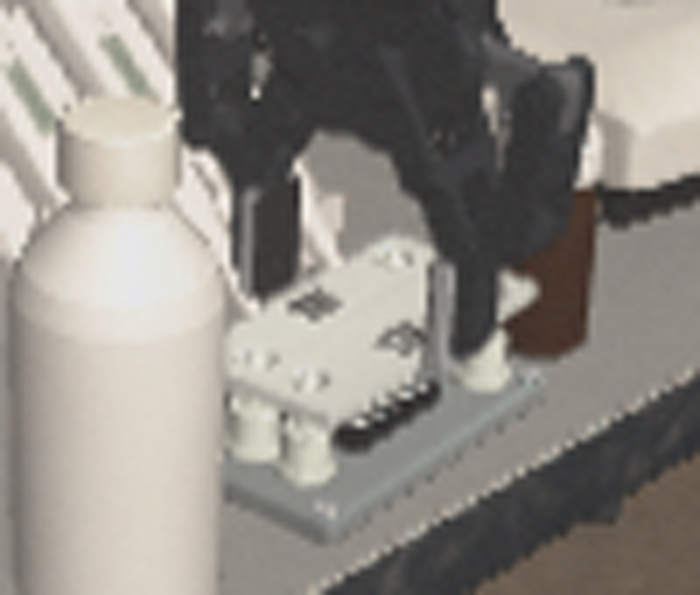

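The cover is resting on all four standoffs, released and upright. Raising, closing the fingers, and checking from above.

```bash

python3 -m handwheel '[[0,-0.6,0,0,0,0],[0,-1.5,0,0,0,0],[0,-2.5,0,0,0,0],[0,-3.2,0,0,0,0],[0,-3.2,0,0,0,0]]'
python3 -m handwheel '[[0,0,0,0,0,0],[0,0,0,0,0,0],[0,0,0,0,0,0],[0,0,0,0,0,0],[0,0,0,0,0,0]]' -1
python3 -m handwheel '[[0,0,0,0,0,0],[0,0,0,0,0,0],[0,0,0,0,0,0],[0,0,0,0,0,0],[0,0,0,0,0,0]]' -1
python3 -c "
from h import *
for n in ['side','scene','wrist']: snap(n,n+'10')
a=cv2.imread('pics/side10.png')[190:280,200:320];b=cv2.imread('pics/scene10.png')[165:250,255:355]
cv2.imwrite('pics/z15.png',np.hstack([cv2.resize(a,None,fx=3.3,fy=3.3,interpolation=cv2.INTER_CUBIC)[:290],cv2.resize(b,None,fx=3.5,fy=3.5,interpolation=cv2.INTER_CUBIC)[:290]]))
go([.599,-.238,.05],94.8)"
```

```text
clock: 17.73
eef_pos: [0.6007, -0.2378, 0.1172]
tool_rot: [0.707, 0.031, -0.028, -0.706]
ft_force: [0.3, -0.3, -0.0]
grip_width: 0.0642
clock: 18.35
eef_pos: [0.599, -0.2371, 0.1138]
tool_rot: [-0.706, -0.03, 0.03, 0.707]
ft_force: [-0.2, -0.2, -0.1]
grip_width: 0.0002
clock: 18.98
eef_pos: [0.599, -0.2372, 0.1141]
tool_rot: [-0.706, -0.03, 0.03, 0.706]
ft_force: [0.2, 0.0, 0.2]
grip_width: 0.0002
shift [-0.    2.56 -0.03] turn [-0.  0.  0.] | eef [ 0.599  -0.2372  0.1141] yawz 94.81 t 19.125 q [-0.38  0.59  0.23  1.21  0.   -0.46] F [ 0.1 -0.1 -0.6]
```

View pics/z15.png

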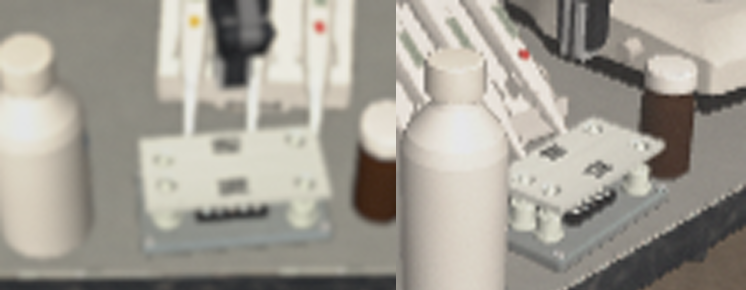

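View pics/wrist10.png

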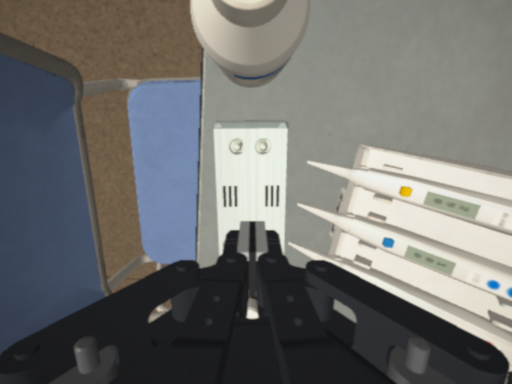

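The cover lies loosely on the four posts, with tips visible in its holes. Now pressing with shut fingers at the middle.

```bash

python3 -m handwheel '[[0,0.7,-0.03,0,0,0],[0,1.4,-0.03,0,0,0],[0,2.1,-0.03,0,0,0],[0,2.6,-0.03,0,0,0],[0,2.6,-0.03,0,0,0]]'
python3 -m handwheel '[[0,0.05,0,0,0,0],[0,0.1,0,0,0,0],[0,0.15,0,0,0,0],[0,0.2,0,0,0,0],[0,0.2,0,0,0,0]]'
python3 -m handwheel '[[0,0.05,0,0,0,0],[0,0.1,0,0,0,0],[0,0.15,0,0,0,0],[0,0.2,0,0,0,0],[0,0.2,0,0,0,0]]'

```

```text
clock: 19.75
eef_pos: [0.598, -0.2375, 0.0473]
tool_rot: [-0.706, -0.029, 0.031, 0.707]
ft_force: [1.0, 0.3, 0.1]
grip_width: 0.0001
clock: 20.38
eef_pos: [0.599, -0.2379, 0.044]
tool_rot: [-0.706, -0.03, 0.03, 0.707]
ft_force: [0.2, -0.5, -0.4]
grip_width: 0.0003
clock: 21.0
eef_pos: [0.5994, -0.2383, 0.0405]
tool_rot: [0.707, 0.03, -0.029, -0.706]
ft_force: [-2.1, -0.2, 6.3]
grip_width: 0.0005
```

```bash

python3 -m handwheel '[[0,0.05,0,0,0,0],[0,0.1,0,0,0,0],[0,0.15,0,0,0,0],[0,0.2,0,0,0,0],[0,0.2,0,0,0,0]]'
python3 -c "
from h import *
for n in ['side','scene']: snap(n,n+'11')
a=cv2.imread('pics/side11.png')[190:280,200:320];b=cv2.imread('pics/scene11.png')[165:250,255:355]
cv2.imwrite('pics/z16.png',np.hstack([cv2.resize(a,None,fx=3.3,fy=3.3,interpolation=cv2.INTER_CUBIC)[:290],cv2.resize(b,None,fx=3.5,fy=3.5,interpolation=cv2.INTER_CUBIC)[:290]]))
go([.599,-.238,.05],94.8)"
```

```text
clock: 21.62
eef_pos: [0.6002, -0.2383, 0.0359]
tool_rot: [0.707, 0.031, -0.029, -0.706]
ft_force: [-0.3, 0.7, 6.8]
grip_width: -0.0
shift [-0.05 -0.57  0.02] turn [0.01 0.   0.02] | eef [ 0.6003 -0.2383  0.0359] yawz 94.81 t 21.725 q [-0.38  0.66  0.13  1.04  0.   -0.46] F [-1.5  0.8  6.5]
```

View pics/z16.png

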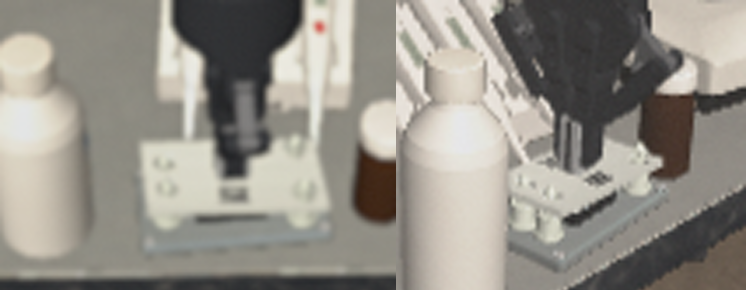

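The plate is going down level. Continuing.

```bash

python3 -m handwheel '[[0,0.05,0,0,0,0],[0,0.1,0,0,0,0],[0,0.15,0,0,0,0],[0,0.2,0,0,0,0],[0,0.2,0,0,0,0]]'
python3 -m handwheel '[[0,0.03,0,0,0,0],[0,0.06,0,0,0,0],[0,0.06,0,0,0,0],[0,0.06,0,0,0,0],[0,0.06,0,0,0,0]]'

```

```text
clock: 22.35
eef_pos: [0.5993, -0.238, 0.031]
tool_rot: [0.707, 0.03, -0.029, -0.706]
ft_force: [-3.9, 1.5, 11.8]
grip_width: -0.0001
clock: 22.98
eef_pos: [0.5993, -0.238, 0.031]
tool_rot: [0.707, 0.03, -0.029, -0.706]
ft_force: [-6.3, 3.5, 19.4]
grip_width: 0.0001
```

It bottoms out at z = 31.0 mm, as it should. I'll press slightly more, then lift and inspect.

```bash

python3 -m handwheel '[[0,0.03,0,0,0,0],[0,0.05,0,0,0,0],[0,0.05,0,0,0,0],[0,0,0,0,0,0],[0,-0.15,0,0,0,0]]'
python3 -m handwheel '[[0,-0.7,0,0,0,0],[0,-2,0,0,0,0],[0,-3.5,0,0,0,0],[0,-4.5,0,0,0,0],[0,-4.5,0,0,0,0]]'
python3 -c "
from h import *
for n in ['side','scene','wrist']: snap(n,n+'12')
a=cv2.imread('pics/side12.png')[200:280,210:320];b=cv2.imread('pics/scene12.png')[165:250,255:355]
cv2.imwrite('pics/z17.png',cv2.resize(a,None,fx=7,fy=7,interpolation=cv2.INTER_CUBIC));cv2.imwrite('pics/z18.png',cv2.resize(b,None,fx=7,fy=7,interpolation=cv2.INTER_CUBIC))
go([.599,-.238,.05],94.8)"
```

```text
clock: 23.6
eef_pos: [0.599, -0.2379, 0.0319]
tool_rot: [0.707, 0.03, -0.03, -0.706]
ft_force: [0.6, -0.3, -0.8]
grip_width: -0.0004
clock: 24.22
eef_pos: [0.6008, -0.2387, 0.1468]
tool_rot: [0.707, 0.031, -0.028, -0.706]
ft_force: [0.3, 0.7, -0.3]
grip_width: 0.0001
shift [ 0.03  3.69 -0.02] turn [-0.01  0.   -0.01] | eef [ 0.5983 -0.2376  0.1424] yawz 94.81 t 24.375 q [-0.38  0.58  0.28  1.27  0.   -0.46] F [ 0.   0.8 -0.9]
```

View pics/z17.png

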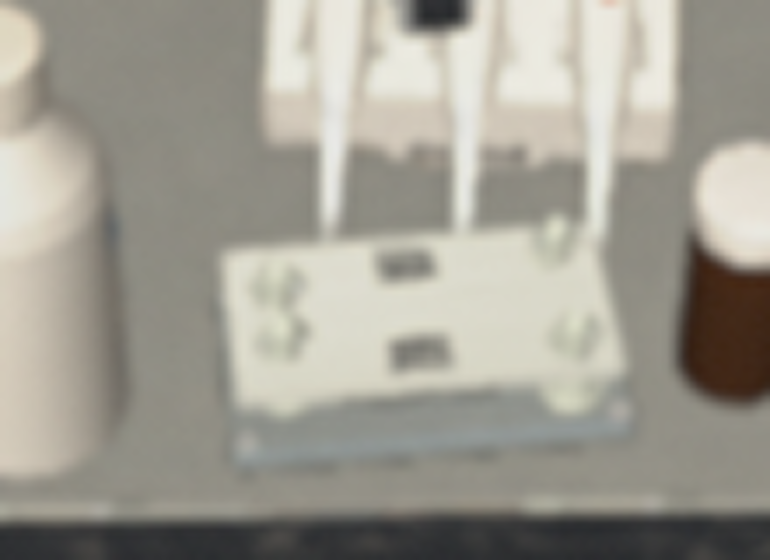

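View pics/z18.png

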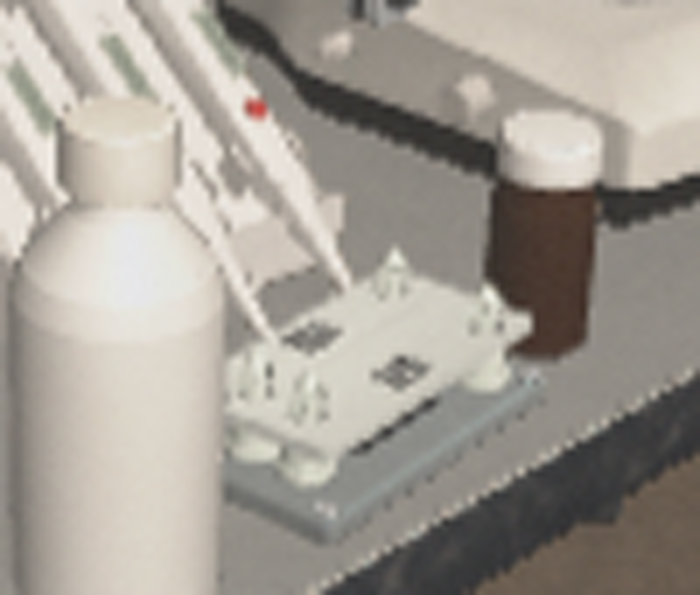

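All four tips now stand well above the cover. As a check and insurance, I'll press on the centre line 18 mm to each side. If it's home, contact should come at 31 mm there too.

```bash

python3 -m handwheel '[[0.7,0,0,0,0,0],[0.72,1.5,0,0,0,0],[0.72,3,0,0,0,0],[0.72,4.3,0,0,0,0],[0.72,4.3,0,0,0,0]]'
python3 -m handwheel '[[0,0.05,0,0,0,0],[0,0.1,0,0,0,0],[0,0.15,0,0,0,0],[0,0.19,0,0,0,0],[0,0.19,0,0,0,0]]'
python3 -m handwheel '[[0,-0.3,0,0,0,0],[0,-0.8,0,0,0,0],[-1.44,-0.8,0,0,0,0],[-1.44,-0.5,0,0,0,0],[-1.44,-0.2,0,0,0,0]]'
python3 -m handwheel '[[0,0.05,0,0,0,0],[0,0.1,0,0,0,0],[0,0.15,0,0,0,0],[0,0.2,0,0,0,0],[0,0.2,0,0,0,0]]'

```

```text
clock: 25.0
eef_pos: [0.6154, -0.2358, 0.0332]
tool_rot: [-0.706, -0.028, 0.031, 0.707]
ft_force: [0.1, -0.4, 0.7]
grip_width: 0.0001
clock: 25.62
eef_pos: [0.617, -0.2364, 0.0315]
tool_rot: [-0.706, -0.03, 0.03, 0.706]
ft_force: [0.3, -0.2, -0.3]
grip_width: -0.0
clock: 26.25
eef_pos: [0.5821, -0.2398, 0.0374]
tool_rot: [0.707, 0.03, -0.029, -0.706]
ft_force: [0.1, 0.0, 0.7]
grip_width: -0.0001
clock: 26.88
eef_pos: [0.5811, -0.2394, 0.0314]
tool_rot: [-0.706, -0.03, 0.03, 0.707]
ft_force: [0.6, -0.2, 0.0]
grip_width: -0.0
```

No contact at 31.4–31.5 mm on either side, so both ends lie at 31 mm or below. Pressing 1.5 mm further here to confirm contact, then the same at the other end.

```bash

python3 -m handwheel '[[0,0.02,0,0,0,0],[0,0.04,0,0,0,0],[0,0.06,0,0,0,0],[0,0.06,0,0,0,0],[0,0.06,0,0,0,0]]'
python3 -m handwheel '[[0,-0.3,0,0,0,0],[0,-0.6,0,0,0,0],[1.44,-0.6,0,0,0,0],[1.44,-0.3,0,0,0,0],[1.44,-0.04,0,0,0,0]]'
python3 -m handwheel '[[0,0.02,0,0,0,0],[0,0.04,0,0,0,0],[0,0.06,0,0,0,0],[0,0.06,0,0,0,0],[0,0.06,0,0,0,0]]'
python3 -m handwheel '[[0,-0.7,0,0,0,0],[0,-2.5,0,0,0,0],[0,-4.5,0,0,0,0],[0,-6.5,0,0,0,0],[0,-7.5,0,0,0,0]]'
python3 -m handwheel '[[-2,0,0,0,0,0],[-2,0,0,0,0,0],[-2,0,0,0,0,0],[-2,0,0,0,0,0],[-2,0,0,0,0,0]]'
python3 -c "
from h import *
for n in ['side','scene','wrist']: snap(n,n+'13')
a=cv2.imread('pics/side13.png')[120:300,150:350];b=cv2.imread('pics/scene13.png')[130:270,170:360]
cv2.imwrite('pics/z19.png',np.hstack([cv2.resize(a,(400,360),interpolation=cv2.INTER_CUBIC),cv2.resize(b,(400,360),interpolation=cv2.INTER_CUBIC)]))
c=cv2.imread('pics/wrist13.png');cv2.imwrite('pics/w13.png',c)"
```

```text
clock: 27.5
eef_pos: [0.5812, -0.2395, 0.0311]
tool_rot: [0.707, 0.03, -0.029, -0.706]
ft_force: [-1.7, 0.8, 5.8]
grip_width: -0.0
clock: 28.12
eef_pos: [0.6167, -0.2363, 0.0308]
tool_rot: [-0.706, -0.03, 0.03, 0.707]
ft_force: [-5.7, 2.8, 42.8]
grip_width: 0.0001
clock: 28.75
eef_pos: [0.6166, -0.2363, 0.0311]
tool_rot: [-0.706, -0.03, 0.029, 0.707]
ft_force: [-1.6, 1.1, 7.8]
grip_width: -0.0001
clock: 29.38
eef_pos: [0.6176, -0.2371, 0.2217]
tool_rot: [0.707, 0.031, -0.028, -0.706]
ft_force: [-0.3, -0.0, -0.7]
grip_width: -0.0001
clock: 30.0
eef_pos: [0.5681, -0.2407, 0.2171]
tool_rot: [0.707, 0.03, -0.03, -0.706]
ft_force: [0.3, 0.9, 0.3]
grip_width: 0.0002
```

View pics/z19.png

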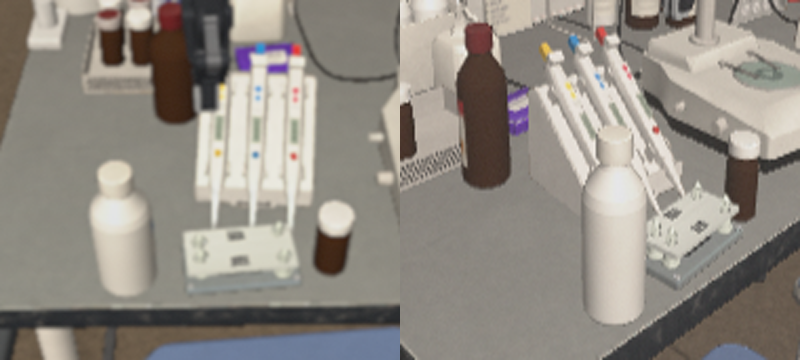

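View pics/w13.png

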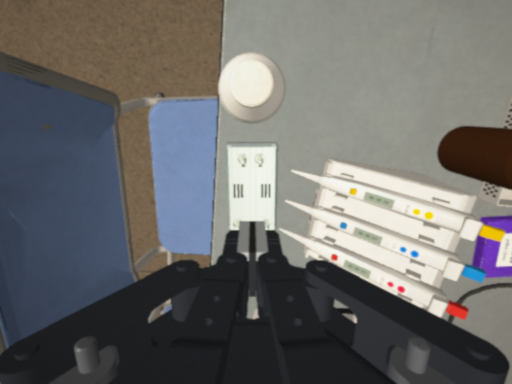

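```bash
python3 -c "
from h import *
o=bot.get_obs(); print(o['clock'],o['eef_pos'],o['ft_force'])
print(bot.job_done())"
```

```text
30.15 [ 0.56761704 -0.24057961  0.21685585] [ 0.62330878 -0.50000716 -0.20104154]
the job is handed in; nothing more can be done
None
```

I picked up the cover, set it loosely on the four standoffs with its wide end over the base's wide end, and let go. Then I pressed it down in the middle with the shut fingers until it was home. The job was handed in at 30.15 s.

**Seating:** The centre press bottomed out at a cover-top height of 31.0 mm. Presses 18 mm to either side of the middle also touched at about 31.1 mm, so the cover is level along its length. I pressed only on the centre line, so tilt across its width was checked in the pictures, not by touch. The last views show all four tips standing above the cover, both bottles and the jar standing in place, and the gripper clear of everything.

**Force spike:** While re-checking the wide end I lowered the fingers too fast, and the wrist force read 42.8 N for a moment. That was the fingertips on the already seated cover, not the arm or the gripper's body. It is well under the 120 N wrist limit, and the cover still touched at 31.1 mm afterwards.

**Disagreeing measurements:** Camera estimates of the base centre differed by about 2 to 3 mm between views. I settled it by comparing the holes with the post tips in the same picture, which agreed within about 2 mm.

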